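# Line up the nesting dolls on the shop's display board

## Task

Stand the four wooden nesting dolls on the display board in order of height, one centred on each felt circle: the tallest next to the price-ticket holder, then ever smaller towards the glass jar. Do not knock any doll over, leave the jar where it is, and leave all the dolls standing upright and let go.

Things in the scene. Friction and masses are not known exactly. Their poses are not given: they have to be found in the camera images.
- doll_largest_mid (a point): The tallest of four plain wooden nesting dolls (closed, turned, pale wood with thin dark seam, identical but for size), loose and standing on the counter: 88 mm tall, 56 mm across at the widest, straight-sided from 18 to 53 mm above its foot. The point is on its axis, half-way up (44 mm above its foot); z is up along the doll, yaw has no meaning.
- doll_second_mid (a point): The second tallest of four plain wooden nesting dolls (closed, turned, pale wood with thin dark seam, identical but for size), loose and standing on the counter: 74 mm tall, 47 mm across at the widest, straight-sided from 15 to 44 mm above its foot. The point is on its axis, half-way up (37 mm above its foot); z is up along the doll, yaw has no meaning.
- doll_third_mid (a point): The third tallest of four plain wooden nesting dolls (closed, turned, pale wood with thin dark seam, identical but for size), loose and standing on the counter: 60 mm tall, 38 mm across at the widest, straight-sided from 12 to 36 mm above its foot. The point is on its axis, half-way up (30 mm above its foot); z is up along the doll, yaw has no meaning.
- doll_smallest_mid (a point): The smallest of four plain wooden nesting dolls (closed, turned, pale wood with thin dark seam, identical but for size), loose and standing on the counter: 46 mm tall, 30 mm across at the widest, straight-sided from 9 to 28 mm above its foot. The point is on its axis, half-way up (23 mm above its foot); z is up along the doll, yaw has no meaning.
- mark1: Grey felt circle, 62 mm across and paper-thin, at one end (the +y end of the row, its left end as the robot sees it) of four in a straight row 84 mm apart on the fixed display board (pale wood, 90 x 500 mm, 18 mm thick, top 18 mm above the counter). Origin at the circle's centre on the board's top; y runs along the row, x across it. A doll is to stand centred on it.
- mark2: Grey felt circle, 62 mm across and paper-thin, second from the +y end of four in a straight row 84 mm apart on the fixed display board (pale wood, 90 x 500 mm, 18 mm thick, top 18 mm above the counter). Origin at the circle's centre on the board's top; y runs along the row, x across it. A doll is to stand centred on it.
- mark3: Grey felt circle, 62 mm across and paper-thin, third from the +y end of four in a straight row 84 mm apart on the fixed display board (pale wood, 90 x 500 mm, 18 mm thick, top 18 mm above the counter). Origin at the circle's centre on the board's top; y runs along the row, x across it. A doll is to stand centred on it.
- mark4: Grey felt circle, 62 mm across and paper-thin, at the other end (the -y end of the row) of four in a straight row 84 mm apart on the fixed display board (pale wood, 90 x 500 mm, 18 mm thick, top 18 mm above the counter). Origin at the circle's centre on the board's top; y runs along the row, x across it. A doll is to stand centred on it.
- ticket: Price-ticket holder fixed at one end of the display board, in line with the row and 88 mm beyond the centre of the nearest mark; which end changes from start to start. Dark wooden block 30 x 56 x 18 mm (56 along the row) with an upright blank white card, top 70 mm above the board. Origin at the centre of its underside, on the board.
- jar_mid (a point): Small amber glass jar with a steel lid, 46 mm across, 62 mm tall, loose, standing on the board at the end away from the ticket holder, 88 mm beyond the nearest mark. The point is on its axis, half-way up. To be left where it is.
Things that resemble listed ones, but are neither listed nor needed, are in the scene too. What is shaped like the part that bears doll_third_mid but blue, pink or yellow is not meant.

How it is judged:
At the end, for the whole second after the job is handed in: Each doll stands upright (within 6 degrees), released and at rest on the board, its axis within 13 mm of the centre of its felt circle: the tallest on the circle next to the ticket holder, then the second, third and smallest in turn towards the jar (((horizontal distance between ticket and mark1 below 0.15 m and horizontal distance between doll_largest_mid and mark1 below 0.013 m and horizontal distance between doll_second_mid and mark2 below 0.013 m and horizontal distance between doll_third_mid and mark3 below 0.013 m and horizontal distance between doll_smallest_mid and mark4 below 0.013 m) or (horizontal distance between ticket and mark4 below 0.15 m and horizontal distance between doll_largest_mid and mark4 below 0.013 m and horizontal distance between doll_second_mid and mark3 below 0.013 m and horizontal distance between doll_third_mid and mark2 below 0.013 m and horizontal distance between doll_smallest_mid and mark1 below 0.013 m)) and height (world z) of doll_largest_mid between 0.056 and 0.068 m and angle between each of doll_largest_mid, doll_second_mid, doll_third_mid, doll_smallest_mid's own z axis and vertical below 0.1 rad and linear speed of each of doll_largest, doll_second, doll_third, doll_smallest below 0.02 m/s and contact force between each of doll_largest, doll_second, doll_third, doll_smallest and the fingers below 0.1 N and height (world z) of doll_second_mid between 0.049 and 0.061 m and height (world z) of doll_third_mid between 0.042 and 0.054 m and height (world z) of doll_smallest_mid between 0.035 and 0.047 m); the robot touches nothing.
It fails at once if a doll is knocked or tipped over (leans more than 50 degrees) (angle between any of doll_largest_mid, doll_second_mid, doll_third_mid, doll_smallest_mid's own z axis and vertical above 0.87 rad).
It fails at once if the glass jar is pushed more than 20 mm from its place or tipped (distance of jar_mid from where it was at the start of the episode above 0.02 m or angle between jar_mid's own z axis and vertical above 0.35 rad).
It also fails if it takes over 106 s, if anything falls off the work surface, if the arm or the gripper's body presses on something with over 40 N, if the wrist force passes 120 N, or if a joint passes its speed limit or range.

## Robot

A 6-joint arm with a two-finger parallel gripper is mounted at the origin on the work surface. World frame = base frame: x ahead of the robot, y to its left, z up, the work surface at z = 0. Lengths are in m, angles in rad, forces in N, time in s.
With the tool pointing down it reaches from about 0.25 to 0.775 m from the base axis. Payload 4 kg.
Tool frame: the origin (TCP) lies midway between the tips of the shut fingers; the grasp point (between the pads) lies 19 mm behind it; z points along the fingers, y is the line along which they close (so a half turn about z gives the same grasp; the last joint's range is limited). The gripper opens to 85 mm and grips with 20 to 120 N. Pads are 22 mm wide; open, the fingers measure 114 mm over their backs; the gripper's body (76 mm by 85 mm) begins 54 mm behind the grasp point. The pads swing forward as they close: fully open they stand 13 mm farther back than shut.
Start: joints at [1.067, 0.087, 1.371, -0, 1.684, -0.103], TCP at [0.215, 0.506, 0.231] pointing down, gripper open.
Joint ranges: [-3.1, 3.1], [-0.76, 2.03], [0.27, 2.55], [-1.08, 4.22], [0.17, 2.65], [-2.57, 2.57]. Speed limits (rad/s): [2.79, 2.79, 3.14, 3.14, 3.14, 3.14].

## Interface

Orientations are given as a rotation vector (axis times angle).
In Python, from plant import manip gives the robot as it stands.
- The arm moves only by the tool play_rows, never from a script. Its argument "commands" is a list of rows, each a list of 7 numbers: the shift along the tool's x, y, z normalised to -1 to 1, where 1 is 0.25 m, then the turn, a rotation vector about the tool's x, y, z normalised to -1 to 1, where 1 is pi rad, then the closure, from -1 (fully open) to 1 (shut). In form: [[dx, dy, dz, wx, wy, wz, jaw], ...]. A call has 1 to 20 rows; each row is the pose to reach, as a shift and turn from the pose commanded when the call began, along the tool's axes at that moment, turning the shorter way round; what a row does not reach only later rows make up. A row lasts 1/8 s, in which the tool goes at most 62.5 mm and 10.7 degrees, less where a joint would pass 70% of its speed; a pose out of reach is approached as far as the arm can. A call with a number of a shift or a turn outside -1 to 1 is refused whole. A call with a gripper value outside its range is refused whole. The fingers move at their own pace and stop on an object; the grip force is fixed at half the most. Time passes only in rows, so rows that repeat a pose let the fingers close. It gives the time, the measured TCP pose, the force, the opening and the grip force at its end, in the units of the state.
- manip.get_obs(): the state, without advancing time (a new reading comes with each control period).
- manip.capture(name): name is "side" or "top" or "wrist"; returns (picture, depth): 400x640x3 uint8, red, green, blue; 400x640 float32, m along the optical axis (not along the pixel's ray), 0 where there is no reading.
- manip.camera_info(name): a dict with "fx", "fy", "cx", "cy" (pixels), "position" and "orientation" of the camera in the world. Camera axes: x right, y down, z forward; pixel columns grow to the right and rows downward; lengths in m; the calibration is good to about 2 mm. A picture is of the moment at which its call begins: read the wrist's pose just before it. camera_info takes no time and is no camera call; for the wrist camera it gives the pose at the moment of the call.
- manip.job_done(): hands the job in; it is judged then, once.
The state is a dict: "time_s": time; "joint_pos": joint angles; "qvel": joint speeds; "joint_efforts": joint torques, N m; "tcp_pos": TCP position; "tcp_rot": TCP orientation; "contact_force": force on the tool from outside, world axes, zero at the start; "wrist_torque": the same for the moment, N m; "opening": finger opening in m; "gripper_force": force on a finger pad.
Only numpy, scipy, OpenCV 4.12 (cv2) and the standard library are available. Lean on these libraries where they do the work, as an engineer would, in place of code of your own. Each camera call takes 0.05 s, during which the arm holds its last target. There are 200 camera calls.

## Working session

There is one attempt and no reset: what is moved stays moved. The work goes in short steps, Python scripts to look and compute and a tool call to move; the robot and the scene stay as the last step left them, time stands still between calls to the robot, and variables do not carry over. Pictures are saved under pics/ and viewed, at most 14 in all, crops included, and the job is handed in when it is done.

Besides the shell and the picture viewer there is one more tool, called after "Call:" as name(argument=value, ...), one argument or row to a line, values as JSON. play_rows: Moves the arm, as the interface text tells. Scaled input: -1 to 1 covers 0.25 m each way for a shift and pi rad each way for a turn. Its arguments: {"type":"object","properties":{"commands":{"type":"array","items":{"type":"array","items":{"type":"number","minimum":-1,"maximum":1}}}},"required":["commands"]}

```bash
mkdir -p pics
cat > h.py <<'E'
import numpy as np, cv2
from scipy.spatial.transform import Rotation as R
from plant import manip
def rot(o):
    o=np.array(o,float)
    if o.shape==(3,3): return o
    return R.from_rotvec(o).as_matrix() if o.size==3 else R.from_quat(o).as_matrix()
def cloud(n):
    ci=manip.camera_info(n); im,d=manip.capture(n)
    v,u=np.mgrid[:400,:640]
    P=np.stack([(u-ci['cx'])/ci['fx']*d,(v-ci['cy'])/ci['fy']*d,d],-1)@rot(ci['orientation']).T+np.array(ci['position'])
    P[d==0]=np.nan
    return im,d,P
E
python3 - <<'E'
from h import *
print(manip.get_obs())
for n in('top','side'):
    print(manip.camera_info(n))
    im,d,P=cloud(n); cv2.imwrite(f'pics/{n}0.png',im[...,::-1]); np.savez(f'{n}0.npz',im=im,P=P)
E
```

```text
{'time_s': 0.0, 'joint_pos': array([ 1.06689003e+00,  8.79680658e-02,  1.37230830e+00,  4.86692216e-05,
        1.68364970e+00, -1.03111090e-01]), 'qvel': array([ 0.00299247,  0.0016262 ,  0.00037607,  0.00091596,  0.00042469,
       -0.00036336]), 'joint_efforts': array([ 6.25821758e-04, -3.51883185e+01, -3.13269389e+01,  1.68208358e-04,
        1.09103078e-02,  1.06936966e-07]), 'tcp_pos': array([0.21432128, 0.50594911, 0.23010461]), 'tcp_rot': array([-0.62520552, -3.07799271,  0.00347426]), 'contact_force': array([ 0.36047439, -0.8663362 , -0.0835222 ]), 'wrist_torque': array([-0.01696399, -0.01430367,  0.02772149]), 'gripper_force': 0.0, 'opening': 0.08533502883060792}
{'fx': 379.99160483060734, 'fy': 379.99160483060734, 'cx': 316.654779792332, 'cy': 203.1541112043035, 'position': array([0.38502903, 0.04353484, 0.81063409]), 'orientation': array([-2.14756123,  2.1086255 , -0.19538547])}
{'fx': 492.42449271647, 'fy': 492.42449271647, 'cx': 317.1662964362245, 'cy': 196.76022985516033, 'position': array([ 0.09228434, -0.65063825,  0.78067751]), 'orientation': array([-2.20604421,  0.62662904, -0.2893257 ])}
```

View pics/top0.png

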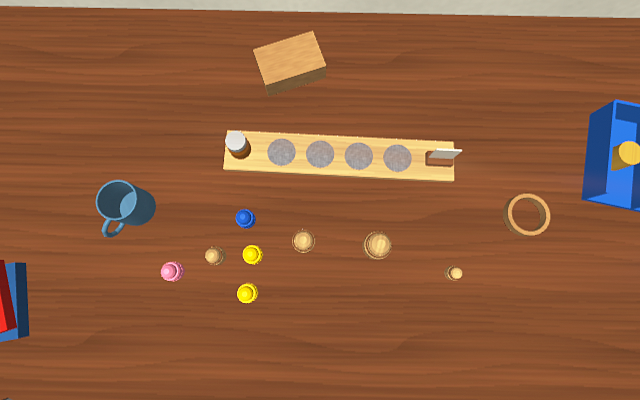

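View pics/side0.png

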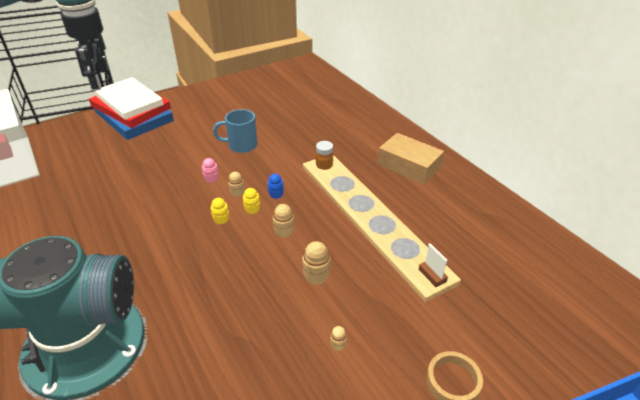

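Top view: the jar is at (237,143) on the +y end and the ticket at (443,155) on the −y end. The marks are mark1 (281,151), mark2 (320,153), mark3 (358,155) and mark4 (397,157).
Wooden doll candidates are (377,245) largest, (303,240) second, (213,255) third and (455,273) smallest. The blue (245,218), yellow (252,255) and (247,293), and pink (171,271) ones are decoys. I'll measure sizes and confirm in a crop.

Run:
```python
from h import *
from scipy.optimize import least_squares
T=np.load('top0.npz');S=np.load('side0.npz');P=T['P'];im=T['im'];Q=S['P'].reshape(-1,3)
print('table z',np.nanmedian(P[330:380,100:600,2]), 'side z',np.nanmedian(S['P'][150:330,100:200,2]))
# marks: grey pixels on board
hsv=cv2.cvtColor(im,cv2.COLOR_RGB2HSV); 
for u,v in[(281,151),(320,153),(358,155),(397,157)]:
    m=np.zeros((400,640),bool); m[v-18:v+19,u-18:u+19]=1
    m&=(hsv[...,1]<60)
    p=P[m]; print('mark',m.sum(),np.nanmean(p,0).round(4), (np.nanmax(p,0)-np.nanmin(p,0)).round(3))
A=P.reshape(-1,3)
for n,(u,v),r,lo,hi in[('L',(377,245),.028,.018,.053),('2',(303,240),.0235,.015,.044),('3',(213,255),.019,.012,.036),('s',(455,273),.015,.009,.028),('blue',(245,218),.019,.012,.036),('y1',(252,255),.019,.012,.036),('y2',(247,293),.019,.012,.036),('pink',(171,271),.019,.012,.036)]:
    c=P[v,u]; out=[]
    for nm,X in(('top',A),('side',Q)):
        s=X[(np.hypot(*(X[:,:2]-c[:2]).T)<r+.012)&(X[:,2]>.004)]
        w=s[(s[:,2]>lo+.002)&(s[:,2]<hi-.002)]
        f=least_squares(lambda q:np.hypot(w[:,0]-q[0],w[:,1]-q[1])-r,c[:2],loss='soft_l1',f_scale=.001) if len(w)>5 else None
        h=np.nanmax(s[:,2]) if len(s) else 0; tp=s[s[:,2]>h-.008]
        out.append((nm,len(w),f.x.round(4) if f else None,round(float(np.sqrt(np.mean(f.fun**2))),4) if f else 0,'h',round(float(h),4),'bbox mid',((s.max(0)+s.min(0))/2).round(4)[:2],tp.mean(0).round(4)[:2]))
    print(n,*out,sep='\n  ')
for n,(u,v) in(('jar',(235,137)),('ticket',(443,154)),('ring',(528,195)),('mug',(117,190))): print(n,P[v,u].round(3))
I=im[180:310,150:480][...,::-1]; cv2.imwrite('pics/crop.png',cv2.resize(I,None,fx=2.4,fy=2.4,interpolation=2))
```

```text
table z -0.00022596069574443156 side z 0.0016321832364492583
mark 581 [0.6417 0.122  0.0183] [0.059 0.059 0.009]
mark 583 [0.6388 0.0381 0.0183] [0.06  0.059 0.009]
mark 589 [ 0.636  -0.0459  0.0183] [0.059 0.059 0.007]
mark 583 [ 0.6332 -0.1299  0.0183] [0.06  0.059 0.008]
L
  ('top', 54, array([ 0.4412, -0.0805]), 0.0002, 'h', 0.0906, 'bbox mid', array([ 0.4367, -0.0795]), array([ 0.441 , -0.0795]))
  ('side', 281, array([ 0.4419, -0.0814]), 0.0009, 'h', 0.091, 'bbox mid', array([ 0.4335, -0.0814]), array([ 0.44  , -0.0849]))
2
  ('top', 15, array([0.4473, 0.069 ]), 0.0003, 'h', 0.0772, 'bbox mid', array([0.4463, 0.0688]), array([0.4469, 0.0682]))
  ('side', 171, array([0.448 , 0.0674]), 0.0012, 'h', 0.077, 'bbox mid', array([0.4436, 0.0601]), array([0.4457, 0.0639]))
3
  ('top', 47, array([0.4151, 0.2491]), 0.0003, 'h', 0.0626, 'bbox mid', array([0.4147, 0.2475]), array([0.4148, 0.2478]))
  ('side', 102, array([0.4153, 0.2473]), 0.0014, 'h', 0.0637, 'bbox mid', array([0.4175, 0.2426]), array([0.4135, 0.244 ]))
s
  ('top', 40, array([ 0.3892, -0.2396]), 0.0004, 'h', 0.0483, 'bbox m
[... 589 characters left out ...]
193, 0.1713]), 0.0013, 'h', 0.0641, 'bbox mid', array([0.4194, 0.1687]), array([0.4177, 0.1674]))
y2
  ('top', 31, array([0.3419, 0.1796]), 0.0003, 'h', 0.0623, 'bbox mid', array([0.3384, 0.1785]), array([0.3422, 0.1788]))
  ('side', 112, array([0.3424, 0.1781]), 0.0011, 'h', 0.0636, 'bbox mid', array([0.3422, 0.1752]), array([0.3413, 0.1738]))
pink
  ('top', 64, array([0.3822, 0.3339]), 0.0004, 'h', 0.0613, 'bbox mid', array([0.3817, 0.3303]), array([0.3821, 0.3322]))
  ('side', 98, array([0.382, 0.332]), 0.0014, 'h', 0.0647, 'bbox mid', array([0.3813, 0.3186]), array([0.3812, 0.3285]))
jar [0.651 0.21  0.079]
ticket [ 0.629 -0.215  0.063]
ring [ 0.554 -0.405  0.024]
mug [0.544 0.453 0.047]
```

View pics/crop.png

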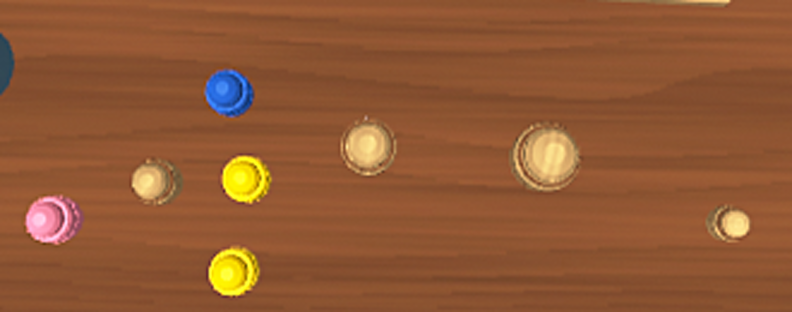

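The crop and the measured heights (91, 77, 63 and 48 mm) confirm the four wooden dolls. Size order is L (0.4415,-0.081), second (0.4476,0.068), third (0.4152,0.248), smallest (0.3897,-0.240). First I'll align the tool so that tool x = world y and tool y = world x.

Call:
play_rows(
  commands=[
    [-0.25,-0.1,0,0,0,0.05,-1],
    [-0.5,-0.2,0,0,0,0.1,-1],
    [-0.75,-0.3,0,0,0,0.16,-1],
    [-0.971,-0.396,0,0,0,0.22,-1],
    [-0.971,-0.396,0,0,0,0.28,-1],
    [-0.971,-0.396,0,0,0,0.34,-1],
    [-0.971,-0.396,0,0,0,0.3724,-1],
    [-0.971,-0.396,0,0,0,0.3724,-1],
    [-0.971,-0.396,0,0,0,0.3724,-1],
  ],
)

```text
time_s: 1.23
tcp_pos: [0.3993, 0.3205, 0.231]
tcp_rot: [-2.219, -2.223, 0.001]
contact_force: [-0.0, -0.4, -0.1]
opening: 0.0853
gripper_force: 0.0
```

Call:
play_rows(
  commands=[
    [-0.15,0.03,0.15,0,0,0,-1],
    [-0.288,0.061,0.35,0,0,0,-1],
    [-0.288,0.061,0.5,0,0,0,-1],
    [-0.288,0.061,0.6,0,0,0,-1],
    [-0.288,0.061,0.7,0,0,0,-1],
    [-0.288,0.061,0.8,0,0,0,-1],
    [-0.288,0.061,0.87,0,0,0,-1],
    [-0.288,0.061,0.908,0,0,0,-1],
    [-0.288,0.061,0.908,0,0,0,-1],
    [-0.288,0.061,0.908,0,0,0,1],
    [-0.288,0.061,0.908,0,0,0,1],
    [-0.288,0.061,0.908,0,0,0,1],
    [-0.288,0.061,0.908,0,0,0,1],
    [-0.288,0.061,0.908,0,0,0,1],
    [-0.288,0.061,0.908,0,0,0,1],
    [-0.288,0.061,0.908,0,0,0,1],
  ],
)

```text
time_s: 3.22
tcp_pos: [0.4156, 0.249, 0.0054]
tcp_rot: [2.221, 2.221, 0.003]
contact_force: [0.4, 0.5, 6.2]
opening: 0.0357
gripper_force: 60.4
```

Call:
play_rows(
  commands=[
    [0,0,-0.08,0,0,0,1],
    [0,0,-0.2,0,0,0,1],
    [0,0,-0.34,0,0,0,1],
    [-0.05,0.05,-0.46,0,0,0,1],
    [-0.15,0.16,-0.46,0,0,0,1],
    [-0.28,0.3,-0.46,0,0,0,1],
    [-0.42,0.45,-0.46,0,0,0,1],
    [-0.56,0.6,-0.46,0,0,0,1],
    [-0.7,0.74,-0.46,0,0,0,1],
    [-0.79,0.84,-0.46,0,0,0,1],
    [-0.84,0.894,-0.42,0,0,0,1],
    [-0.84,0.894,-0.34,0,0,0,1],
    [-0.84,0.894,-0.25,0,0,0,1],
    [-0.84,0.894,-0.16,0,0,0,1],
    [-0.84,0.894,-0.11,0,0,0,1],
    [-0.84,0.894,-0.09,0,0,0,1],
    [-0.84,0.894,-0.08,0,0,0,1],
    [-0.84,0.894,-0.076,0,0,0,1],
    [-0.84,0.894,-0.076,0,0,0,1],
  ],
)

```text
time_s: 5.6
tcp_pos: [0.6387, 0.0386, 0.0241]
tcp_rot: [2.221, 2.221, 0.002]
contact_force: [-0.5, 0.0, -1.2]
opening: 0.0362
gripper_force: 60.0
```

Call:
play_rows(
  commands=[
    [0,0,0,0,0,0,-1],
    [0,0,0,0,0,0,-1],
    [0,0,0,0,0,0,-1],
    [0,0,0,0,0,0,-1],
    [0,0,0,0,0,0,-1],
    [0,0,-0.06,0,0,0,-1],
    [0,0,-0.18,0,0,0,-1],
    [0,0,-0.32,0,0,0,-1],
    [0,-0.05,-0.45,0,0,0,-1],
    [0.04,-0.25,-0.45,0,0,0,-1],
    [0.08,-0.45,-0.45,0,0,0,-1],
    [0.12,-0.65,-0.45,0,0,0,-1],
    [0.12,-0.765,-0.45,0,0,0,-1],
    [0.12,-0.765,-0.4,0,0,0,-1],
    [0.12,-0.765,-0.3,0,0,0,-1],
    [0.12,-0.765,-0.2,0,0,0,-1],
    [0.12,-0.765,-0.1,0,0,0,-1],
    [0.12,-0.765,0,0,0,0,-1],
    [0.12,-0.765,0.06,0,0,0,-1],
    [0.12,-0.765,0.06,0,0,0,-1],
  ],
)

```text
time_s: 8.1
tcp_pos: [0.4466, 0.0684, 0.0071]
tcp_rot: [-2.22, -2.22, 0.003]
contact_force: [-0.8, 0.4, 0.9]
opening: 0.0855
gripper_force: 0.0
```

Run:
```python
from h import *
im,d,P=cloud('side'); cv2.imwrite('pics/side1.png',im[...,::-1])
```

```text
(no output)
```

View pics/side1.png

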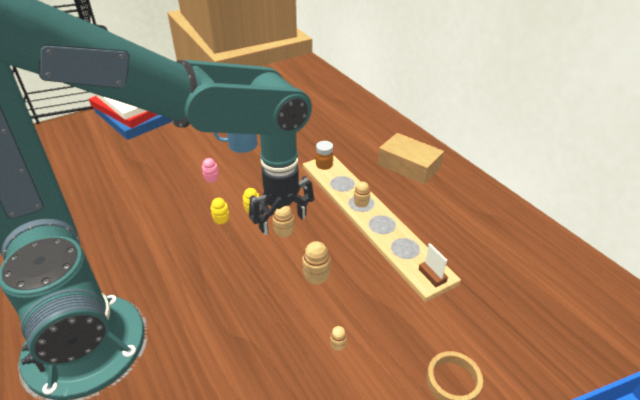

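The side view shows the third doll upright on mark2 at (361,193), and the gripper open around the second doll at (283,220).

Call:
play_rows(
  commands=[
    [0,0,0,0,0,0,1],
    [0,0,0,0,0,0,1],
    [0,0,0,0,0,0,1],
    [0,0,0,0,0,0,1],
    [0,0,0,0,0,0,1],
    [0,0,0,0,0,0,1],
    [0,0,-0.08,0,0,0,1],
    [0,0,-0.2,0,0,0,1],
    [0,0,-0.34,0,0,0,1],
    [0,0,-0.46,0,0,0,1],
    [0,0,-0.5,0,0,0,1],
    [0,0,-0.5,0,0,0,1],
  ],
)

```text
time_s: 9.65
tcp_pos: [0.447, 0.0686, 0.1331]
tcp_rot: [2.221, 2.221, 0.0]
contact_force: [0.2, -0.3, -0.9]
opening: 0.0457
gripper_force: 61.4
```

Call:
play_rows(
  commands=[
    [-0.04,0.07,0,0,0,0,1],
    [-0.11,0.19,0,0,0,0,1],
    [-0.19,0.32,0,0,0,0,1],
    [-0.27,0.45,0,0,0,0,1],
    [-0.35,0.58,0,0,0,0,1],
    [-0.42,0.69,0,0,0,0,1],
    [-0.456,0.754,0,0,0,0,1],
    [-0.456,0.754,0.05,0,0,0,1],
    [-0.456,0.754,0.14,0,0,0,1],
    [-0.456,0.754,0.24,0,0,0,1],
    [-0.456,0.754,0.33,0,0,0,1],
    [-0.456,0.754,0.39,0,0,0,1],
    [-0.456,0.754,0.415,0,0,0,1],
    [-0.456,0.754,0.424,0,0,0,1],
    [-0.456,0.754,0.424,0,0,0,1],
  ],
)

```text
time_s: 11.52
tcp_pos: [0.6362, -0.0455, 0.028]
tcp_rot: [2.22, 2.22, 0.002]
contact_force: [-0.3, 1.7, -0.9]
opening: 0.0456
gripper_force: 61.5
```

Call:
play_rows(
  commands=[
    [0,0,0,0,0,0,-1],
    [0,0,0,0,0,0,-1],
    [0,0,0,0,0,0,-1],
    [0,0,0,0,0,0,-1],
    [0,0,0,0,0,0,-1],
    [0,0,-0.06,0,0,0,-1],
    [0,0,-0.18,0,0,0,-1],
    [0,0,-0.32,0,0,0,-1],
    [0,-0.05,-0.48,0,0,0,-1],
    [-0.04,-0.25,-0.48,0,0,0,-1],
    [-0.08,-0.45,-0.48,0,0,0,-1],
    [-0.12,-0.65,-0.48,0,0,0,-1],
    [-0.14,-0.778,-0.48,0,0,0,-1],
    [-0.14,-0.778,-0.46,0,0,0,-1],
    [-0.14,-0.778,-0.4,0,0,0,-1],
    [-0.14,-0.778,-0.3,0,0,0,-1],
    [-0.14,-0.778,-0.2,0,0,0,-1],
    [-0.14,-0.778,-0.1,0,0,0,-1],
  ],
)

```text
time_s: 13.78
tcp_pos: [0.4416, -0.0801, 0.0505]
tcp_rot: [-2.22, -2.222, 0.0]
contact_force: [0.6, 0.6, -0.6]
opening: 0.0852
gripper_force: 0.0
```

Call:
play_rows(
  commands=[
    [0,0,0.08,0,0,0,-1],
    [0,0,0.14,0,0,0,-1],
    [0,0,0.16,0,0,0,-1],
    [0,0,0.16,0,0,0,-1],
    [0,0,0.16,0,0,0,1],
    [0,0,0.16,0,0,0,1],
    [0,0,0.16,0,0,0,1],
    [0,0,0.16,0,0,0,1],
    [0,0,0.16,0,0,0,1],
    [0,0,0.16,0,0,0,1],
    [0,0,0.08,0,0,0,1],
    [0,0,-0.04,0,0,0,1],
    [0,0,-0.18,0,0,0,1],
    [0,0,-0.32,0,0,0,1],
    [0,0,-0.4,0,0,0,1],
    [0,0,-0.4,0,0,0,1],
  ],
)

```text
time_s: 15.78
tcp_pos: [0.4427, -0.0807, 0.1538]
tcp_rot: [2.218, 2.219, 0.003]
contact_force: [0.0, -0.4, -0.7]
opening: 0.0546
gripper_force: 63.3
```

Call:
play_rows(
  commands=[
    [-0.02,0.07,0,0,0,0,1],
    [-0.05,0.19,0,0,0,0,1],
    [-0.08,0.32,0,0,0,0,1],
    [-0.12,0.45,0,0,0,0,1],
    [-0.15,0.58,0,0,0,0,1],
    [-0.18,0.7,0,0,0,0,1],
    [-0.196,0.767,0,0,0,0,1],
    [-0.196,0.767,0.05,0,0,0,1],
    [-0.196,0.767,0.14,0,0,0,1],
    [-0.196,0.767,0.25,0,0,0,1],
    [-0.196,0.767,0.35,0,0,0,1],
    [-0.196,0.767,0.43,0,0,0,1],
    [-0.196,0.767,0.47,0,0,0,1],
    [-0.196,0.767,0.484,0,0,0,1],
    [-0.196,0.767,0.484,0,0,0,1],
  ],
)

```text
time_s: 17.65
tcp_pos: [0.6323, -0.1292, 0.0336]
tcp_rot: [-2.221, -2.222, 0.0]
contact_force: [-5.3, 1.6, 7.6]
opening: 0.0549
gripper_force: 63.9
```

Call:
play_rows(
  commands=[
    [0,0,0,0,0,0,-1],
    [0,0,0,0,0,0,-1],
    [0,0,0,0,0,0,-1],
    [0,0,0,0,0,0,-1],
    [0,0,0,0,0,0,-1],
    [0,0,-0.06,0,0,0,-1],
    [0,0,-0.18,0,0,0,-1],
    [0,0,-0.32,0,0,0,-1],
    [0,-0.05,-0.48,0,0,0,-1],
    [-0.1,-0.25,-0.48,0,0,0,-1],
    [-0.2,-0.45,-0.48,0,0,0,-1],
    [-0.3,-0.65,-0.48,0,0,0,-1],
    [-0.4,-0.85,-0.48,0,0,0,-1],
    [-0.44,-0.974,-0.48,0,0,0,-1],
    [-0.44,-0.974,-0.4,0,0,0,-1],
    [-0.44,-0.974,-0.25,0,0,0,-1],
    [-0.44,-0.974,-0.2,0,0,0,-1],
    [-0.44,-0.974,-0.2,0,0,0,-1],
  ],
)

```text
time_s: 19.9
tcp_pos: [0.3891, -0.2392, 0.081]
tcp_rot: [-2.22, -2.221, 0.0]
contact_force: [-0.5, 0.4, -0.4]
opening: 0.085
gripper_force: 0.0
```

Call:
play_rows(
  commands=[
    [0,0,0.1,0,0,0,-1],
    [0,0,0.2,0,0,0,-1],
    [0,0,0.28,0,0,0,-1],
    [0,0,0.308,0,0,0,-1],
    [0,0,0.308,0,0,0,-1],
    [0,0,0.308,0,0,0,1],
    [0,0,0.308,0,0,0,1],
    [0,0,0.308,0,0,0,1],
    [0,0,0.308,0,0,0,1],
    [0,0,0.308,0,0,0,1],
    [0,0,0.308,0,0,0,1],
    [0,0,0.308,0,0,0,1],
    [0,0,0.22,0,0,0,1],
    [0,0,0.1,0,0,0,1],
    [0,0,-0.04,0,0,0,1],
    [0,0,-0.18,0,0,0,1],
    [0,0,-0.32,0,0,0,1],
    [0,0,-0.4,0,0,0,1],
    [0,0,-0.4,0,0,0,1],
  ],
)

```text
time_s: 22.28
tcp_pos: [0.3898, -0.2399, 0.1824]
tcp_rot: [2.22, 2.22, 0.001]
contact_force: [-0.5, -0.6, -0.7]
opening: 0.0278
gripper_force: 59.2
```

Run:
```python
from h import *
im,d,P=cloud('side'); cv2.imwrite('pics/side2.png',im[...,::-1])
```

```text
(no output)
```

View pics/side2.png

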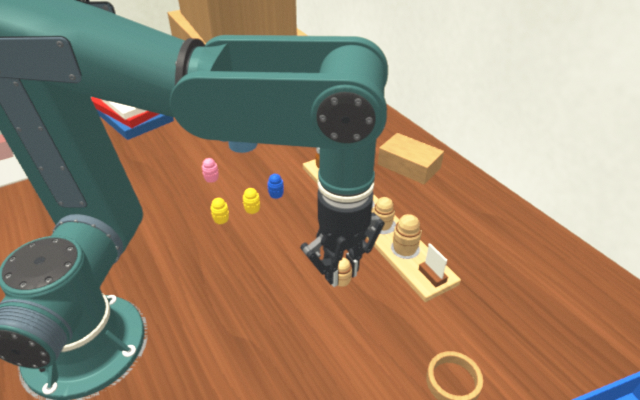

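The smallest doll is held, and the largest and second stand upright on the board at (407,235) and (384,210). Now I'll carry the smallest to mark1.

Call:
play_rows(
  commands=[
    [0.06,0.04,0,0,0,0,1],
    [0.18,0.12,0,0,0,0,1],
    [0.32,0.22,0,0,0,0,1],
    [0.46,0.31,0,0,0,0,1],
    [0.6,0.4,0,0,0,0,1],
    [0.74,0.5,0,0,0,0,1],
    [0.87,0.58,0,0,0,0,1],
    [0.96,0.641,0,0,0,0,1],
    [0.96,0.641,0,0,0,0,1],
  ],
)

```text
time_s: 23.45
tcp_pos: [0.5489, 0.0021, 0.1785]
tcp_rot: [-2.215, -2.222, 0.004]
contact_force: [-0.1, -0.9, -0.0]
opening: 0.0285
gripper_force: 59.2
```

Call:
play_rows(
  commands=[
    [0.08,0.06,0,0,0,0,1],
    [0.19,0.15,0,0,0,0,1],
    [0.32,0.25,0,0,0,0,1],
    [0.43,0.33,0,0,0,0,1],
    [0.488,0.367,0,0,0,0,1],
    [0.488,0.367,0.05,0,0,0,1],
    [0.488,0.367,0.14,0,0,0,1],
    [0.488,0.367,0.25,0,0,0,1],
    [0.488,0.367,0.36,0,0,0,1],
    [0.488,0.367,0.47,0,0,0,1],
    [0.488,0.367,0.56,0,0,0,1],
    [0.488,0.367,0.61,0,0,0,1],
    [0.488,0.367,0.626,0,0,0,1],
    [0.488,0.367,0.632,0,0,0,1],
    [0.488,0.367,0.632,0,0,0,1],
  ],
)

```text
time_s: 25.32
tcp_pos: [0.6419, 0.1226, 0.0244]
tcp_rot: [2.221, 2.221, 0.002]
contact_force: [0.2, -0.3, -0.3]
opening: 0.0281
gripper_force: 59.2
```

Call:
play_rows(
  commands=[
    [0,0,0,0,0,0,-1],
    [0,0,0,0,0,0,-1],
    [0,0,0,0,0,0,-1],
    [0,0,0,0,0,0,-1],
    [0,0,0,0,0,0,-1],
    [0,0,-0.06,0,0,0,-1],
    [0,0,-0.18,0,0,0,-1],
    [0,0,-0.32,0,0,0,-1],
    [0,0,-0.48,0,0,0,-1],
    [0,0,-0.7,0,0,0,-1],
    [0.1,-0.2,-0.8,0,0,0,-1],
    [0.3,-0.4,-0.8,0,0,0,-1],
    [0.5,-0.6,-0.8,0,0,0,-1],
    [0.7,-0.8,-0.8,0,0,0,-1],
    [0.8,-0.9,-0.8,0,0,0,-1],
    [0.8,-0.9,-0.8,0,0,0,-1],
    [0.8,-0.9,-0.8,0,0,0,-1],
  ],
)

```text
time_s: 27.45
tcp_pos: [0.4165, 0.3225, 0.2244]
tcp_rot: [2.22, 2.221, 0.003]
contact_force: [0.4, 0.2, -0.2]
opening: 0.0856
gripper_force: 0.0
```

Run:
```python
from h import *
from scipy.optimize import least_squares
cs={n:cloud(n) for n in('top','side')}
for n in cs: cv2.imwrite(f'pics/{n}3.png',cs[n][0][...,::-1])
for n,m,r,lo,hi in[('s',(.6417,.122),.015,.009,.028),('3',(.6388,.0381),.019,.012,.036),('2',(.636,-.0459),.0235,.015,.044),('L',(.6332,-.1299),.028,.018,.053)]:
  for c in cs:
    X=cs[c][2].reshape(-1,3); X=X[np.hypot(*(X[:,:2]-m).T)<r+.014]; h=X[:,2].max()-.018
    w=X[(X[:,2]>lo+.02)&(X[:,2]<hi+.016)]
    f=least_squares(lambda q:np.hypot(w[:,0]-q[0],w[:,1]-q[1])-r,m,loss='soft_l1',f_scale=.001)
    print(n,c,len(w),'err mm',((f.x-m)*1e3).round(1),'h',h.round(4))
```

```text
s top 33 err mm [0.5 1.1] h 0.0485
s side 56 err mm [0.6 0. ] h 0.0489
3 top 52 err mm [-0.1  0.4] h 0.0617
3 side 112 err mm [ 0.3 -0.7] h 0.0636
2 top 76 err mm [0.2 0.3] h 0.0758
2 side 184 err mm [ 0.8 -0.6] h 0.0765
L top 142 err mm [-0.7  0.8] h 0.091
L side 287 err mm [0.1 0.1] h 0.0915
```

View pics/side3.png

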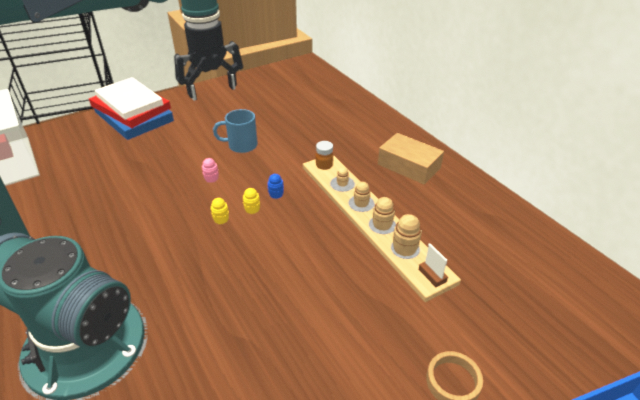

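View pics/top3.png

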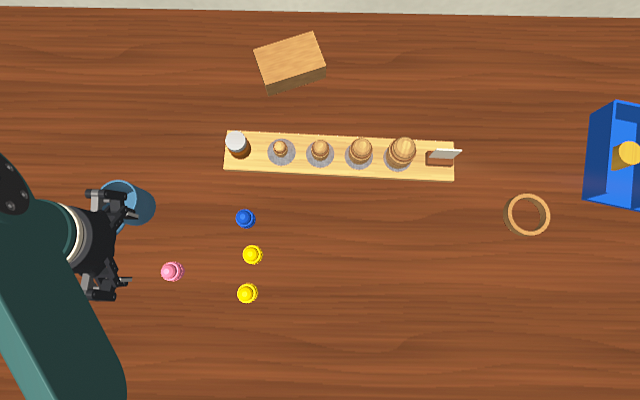

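Both views show all four dolls upright and centred to about 1 mm, in the right order. They run from (281,148) beside the jar, which hasn't moved, to (403,152) beside the ticket.

```bash
python3 -c "
from plant import manip; print(manip.job_done())"
```

```text
the job is handed in; nothing more can be done
None
```

I handed the job in at about 27.5 s: all four dolls stand upright and released on their circles, tallest next to the ticket holder, each within about 1.5 mm of centre by camera measurement, and the jar looks unmoved in the final pictures; the hand-in returned no verdict.

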